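# Find the loaded finds box in the stone store

### The job

Three identical closed finds boxes stand on the bench; one still holds an iron find and is clearly heavy, the other two hold only packing. Lift the boxes in turn to feel which is the heavy one, and set that one down upright, flat on the floor of the shallow wooden tray. Do not drop any box, and leave the two light boxes standing upright where they stood at the start.

Things in the scene. Friction and masses are not known exactly. Their poses are not given: they have to be found in the camera images.
- box_a: one of 3 identical closed rigid cardboard boxes, grey taped-down lid: 110 (x) x 52 (y) x 62 (z) mm. Origin: centre of underside; x along its length, z up. Starts upright on the table, 25 mm or more clear all round. Any of the 3 may be the heavy one, whatever its name: heavy 0.48 to 0.72 kg in all (5 to 7 N), light 0.11 kg (1 N), load at the middle, free to shift 1.5 mm.
- box_b: one of 3 identical closed rigid cardboard boxes, grey taped-down lid: 110 (x) x 52 (y) x 62 (z) mm. Origin: centre of underside; x along its length, z up. Starts upright on the table, 25 mm or more clear all round. Any of the 3 may be the heavy one, whatever its name: heavy 0.48 to 0.72 kg in all (5 to 7 N), light 0.11 kg (1 N), load at the middle, free to shift 1.5 mm.
- box_c: one of 3 identical closed rigid cardboard boxes, grey taped-down lid: 110 (x) x 52 (y) x 62 (z) mm. Origin: centre of underside; x along its length, z up. Starts upright on the table, 25 mm or more clear all round. Any of the 3 may be the heavy one, whatever its name: heavy 0.48 to 0.72 kg in all (5 to 7 N), light 0.11 kg (1 N), load at the middle, free to shift 1.5 mm.
- tray: shallow tray fixed to the bench, dark wooden rim and green lining: outside 190 (x) x 170 (y) mm, rim 10 mm thick and 25 mm high above the bench, open floor 170 x 150 mm, its surface 8 mm above the bench. Origin: centre of its underside, at bench height; x along its longer side, z up.
Mind the look-alikes: they are no part of the job. Leave any orange look-alike of the box_a alone.

How it is judged:
By the outcome, as a careful person would: the job done as asked, in the order asked, and still so for the second after the job is handed in, with the robot touching nothing.
It also fails if it takes over 72 s, if anything falls off the work surface, if the arm or the gripper's body presses on something with over 40 N, if the wrist force passes 120 N, or if a joint passes its speed limit or range.

### The arm

A 6-joint arm with a two-finger parallel gripper is mounted at the origin on the work surface. World frame = base frame: x ahead of the robot, y to its left, z up, the work surface at z = 0. Lengths are in m, angles in rad, forces in N, time in s.
With the tool pointing down it reaches from about 0.275 to 0.825 m from the base axis. Payload 5.2 kg.
Tool frame: the origin (TCP) lies at the very end of the fingers, on their centre line; the grasp point (between the pads) lies 19 mm behind it; z points along the fingers, x is the direction in which the jaws open and shut, and the axes are right-handed (so a half turn about z gives the same grasp; the last joint's range is limited). The gripper opens to 93 mm and grips with 3 to 60 N. Pads are 15 mm wide; open, the fingers measure 128 mm over their backs; the gripper's body (75 mm by 188 mm) begins 65 mm behind the grasp point.
Start: joints at [-1.527, 0.259, 1.535, -0, 1.348, -0.203], TCP at [0.134, -0.533, 0.219] pointing down, gripper open.
Joint ranges: [-3.14, 3.14], [-0.91, 2.08], [0.19, 2.58], [-1.22, 4.36], [0.22, 2.71], [-3.12, 3.12]. Speed limits (rad/s): [2.57, 2.57, 3.14, 3.14, 3.14, 3.14].

### API

Orientations are given as a rotation vector (axis times angle).
In Python, from rig import * gives the robot as it stands.
- The arm moves only by the tool servo_tool, never from a script. Its argument "commands" is a list of rows, each a list of 7 numbers: the opening, from 0 (shut) to 1 (fully open), then the shift along the tool's x, y, z in units of 2.5 cm (1.0 is 2.5 cm), then the turn, a rotation vector about the tool's x, y, z in units of pi/2 rad (1.0 is pi/2 rad). In form: [[hand, x, y, z, wx, wy, wz], ...]. A call has 1 to 12 rows; each row shifts and turns the commanded pose from where the row before left it, along the tool's axes as they then stand; what a row does not reach is not made up. A row lasts 1/10 s, in which the tool goes at most 50 mm and 8.59 degrees, less where a joint would pass 70% of its speed; a pose out of reach is approached as far as the arm can. A call with a number of a shift or a turn outside -1 to 1 is refused whole. A call with a gripper value outside its range is refused whole. The fingers move at their own pace and stop on an object; "squeeze" is the grip in N (left out, the last holds). Time passes only in rows, so rows that do not move let the fingers close. It gives the time, the measured TCP pose, the force and the opening at its end, in the units of the state.
- observe(): the state, without advancing time (a new reading comes with each control period).
- capture(name): name is "scene" or "top" or "wrist"; returns the picture (480x640x3 uint8, red, green, blue); there is no depth.
- camera_model(name): a dict with "fx", "fy", "cx", "cy" (pixels), "position" and "rotation" of the camera in the world; the wrist camera has in their place "T_tool_cam" (4x4, takes a point from camera to tool coordinates, whose origin is the TCP and whose axes are the tool frame's). Camera axes: x right, y up, looking along -z (the intrinsics and any distortion apply to the point x, -y, -z); pixel columns grow to the right and rows downward; lengths in m; the calibration is good to about 2 mm. A picture is of the moment at which its call begins: read the wrist's pose just before it. camera_model takes no time and is no camera call.
- close_job(): hands the job in, once; it reports no verdict.
The state is a dict: "t": time; "joint_pos": joint angles; "qvel": joint speeds; "joint_efforts": joint torques, N m; "ee_pos": TCP position; "orientation": TCP orientation; "ft_force": force on the tool from outside, world axes, zero at the start; "ft_torque": the same for the moment, N m; "opening": opening from 0.0 (shut) to 1.0 (fully open).
Only numpy, scipy, OpenCV 4.12 (cv2) and the standard library are available. Lean on these libraries where they do the work, as an engineer would, in place of code of your own. Each camera call takes 0.05 s, during which the arm holds its last target. There are 200 camera calls.

## Working session

There is one attempt and no reset: what is moved stays moved. The work goes in short steps, Python scripts to look and compute and a tool call to move; the robot and the scene stay as the last step left them, time stands still between calls to the robot, and variables do not carry over. Pictures are saved under pics/ and viewed, about 8 in all and at most 12, crops included, and the job is handed in when it is done.

Besides the shell and the picture viewer there is one more tool, called after "Request:" in YAML: its name, and indented under it one key for each argument. servo_tool: Moves the arm, as the interface text tells. Its arguments: {"type":"object","properties":{"commands":{"type":"array","items":{"type":"array","items":{"type":"number"}}},"squeeze":{"type":"number"}},"required":["commands"]}

```bash
ls; mkdir -p pics
python3 - <<'E'
from rig import *
import cv2
for n in("top","scene"):
    cv2.imwrite(f"pics/{n}0.png",capture(n)[:,:,::-1])
    print(n,camera_model(n))
print(camera_model("wrist"))
print(observe())
E
```

```text
pics
top {'fx': 491.2509256991813, 'fy': 491.2509256991813, 'cx': 323.07065638639716, 'cy': 246.40165995722455, 'position': array([ 0.42119259, -0.0603045 ,  1.10111303]), 'rotation': array([ 0.02687212, -0.03739486, -1.5711844 ])}
scene {'fx': 513.0265500063756, 'fy': 513.0265500063756, 'cx': 321.4945102672609, 'cy': 241.74940840863866, 'position': array([ 1.19077107, -0.70283466,  0.79675953]), 'rotation': array([0.85131973, 0.37414479, 0.79485735])}
{'fx': 376.5563459167773, 'fy': 376.5563459167773, 'cx': 319.39570932750416, 'cy': 231.7268174623875, 'T_tool_cam': array([[ 9.99999513e-01, -8.76561349e-04,  4.52995872e-04,
        -1.19346223e-03],
       [-7.24624707e-04, -9.64028336e-01, -2.65798501e-01,
        -7.46173319e-02],
       [ 6.69689549e-04,  2.65798043e-01, -9.64028501e-01,
        -1.64967087e-01],
       [ 0.00000000e+00,  0.00000000e+00,  0.00000000e+00,
         1.00000000e+00]])}
{'t': 0.1, 'joint_pos': array([-1.52677272e+00,  2.59287834e-01,  1.53595162e+00,  2.36871308e-05,
        1.34798797e+00, -2.02781015e-01]), 'qvel': array([-5.28688467e-05, -5.65902659e-04, -2.93507051e-03,  4.90319970e-04,
        5.26760458e-04,  1.02641709e-03]), 'joint_efforts': array([ 3.01924054e-03, -4.38207364e+01, -2.84643674e+01,  7.19827577e-02,
        3.61535337e-02, -5.77446485e-05]), 'ee_pos': array([ 0.13438853, -0.53283754,  0.21790014]), 'orientation': array([-2.47698608e+00,  1.93034530e+00,  1.63780555e-03]), 'ft_force': array([-0.35227667, -0.67703607, -0.49302401]), 'ft_torque': array([-0.02641137,  0.03256013, -0.04564557]), 'opening': 0.9977655018926489}
```

View pics/top0.png

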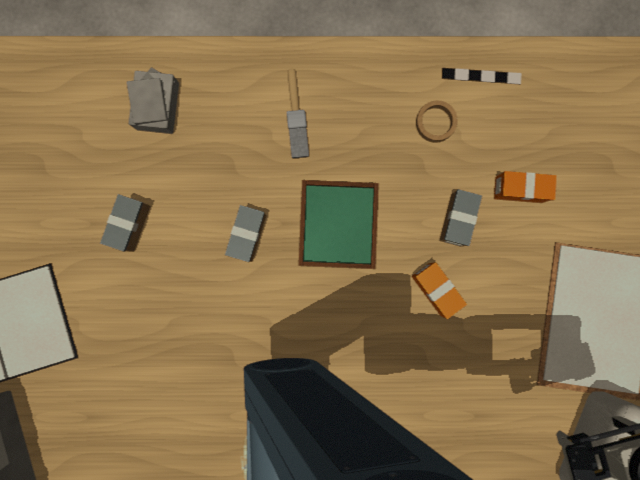

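View pics/scene0.png

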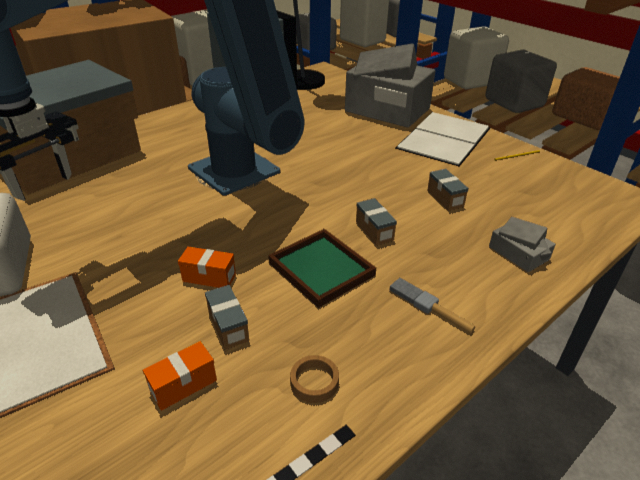

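The top view shows three grey-lidded boxes with a white tape at pixels (123,222), (246,233) and (462,217). These fit the description. The orange look-alikes at (527,186) and (439,290), and the grey stones at (152,100), do not. The tray (dark rim, green lining) is at (339,224). Next I'll measure them and make one enlarged crop.

```bash
cat > h.py <<'E'
import numpy as np, cv2
from scipy.spatial.transform import Rotation as R
from rig import *
def ray(cm,pose,uv,z):
    uv=np.asarray(uv,float).reshape(-1,2)
    d=np.c_[(uv[:,0]-cm['cx'])/cm['fx'],-(uv[:,1]-cm['cy'])/cm['fy'],-np.ones(len(uv))]
    Rm,p=pose; d=d@Rm.T
    return p+d*((z-p[2])/d[:,2])[:,None]
def top_pose(cm): return R.from_rotvec(cm['rotation']).as_matrix(),np.array(cm['position'])
def wrist_pose(cm,s):
    T=np.eye(4);T[:3,:3]=R.from_rotvec(s['orientation']).as_matrix();T[:3,3]=s['ee_pos']
    T=T@cm['T_tool_cam'];return T[:3,:3],T[:3,3]
def lidmask(im):
    hsv=cv2.cvtColor(im,cv2.COLOR_RGB2HSV); r,b=im[:,:,0].astype(int),im[:,:,2].astype(int)
    m=((r-b<28)&(hsv[:,:,2]>70)).astype(np.uint8)
    return cv2.morphologyEx(m,cv2.MORPH_CLOSE,np.ones((3,3)))
def rect(cm,pose,m,z):
    c=max(cv2.findContours(m,cv2.RETR_EXTERNAL,cv2.CHAIN_APPROX_NONE)[0],key=cv2.contourArea)
    P=ray(cm,pose,c[:,0],z)[:,:2]
    (x,y),(w,h),a=cv2.minAreaRect((P*1000).astype(np.float32))
    if w<h: w,h,a=h,w,a+90
    return x,y,w,h,(a+90)%180-90
E
python3 - <<'E'
from h import *
im=cv2.imread("pics/top0.png")[:,:,::-1].copy();cm=camera_model("top");p=top_pose(cm)
m=lidmask(im)
for n,(u,v) in dict(L=(123,222),M=(246,233),R=(462,217)).items():
    k=np.zeros_like(m);k[v-42:v+42,u-38:u+38]=m[v-42:v+42,u-38:u+38]
    print(n,np.round(rect(cm,p,k,.062),1))
hsv=cv2.cvtColor(im,cv2.COLOR_RGB2HSV)
g=cv2.inRange(hsv,(60,80,40),(90,255,255));print("tray",np.round(rect(cm,p,g,.008),1))
a=cv2.resize(im[170:270,80:500],None,fx=1.9,fy=1.9,interpolation=cv2.INTER_CUBIC)
b=cv2.cvtColor(cv2.resize(m[170:270,80:500]*255,None,fx=1.9,fy=1.9),cv2.COLOR_GRAY2RGB)
cv2.imwrite("pics/crop.png",np.vstack([a,b])[:,:,::-1])
E
```

```text
L [514.2 357.8 110.8  60.5 -18.4]
M [492.2  98.6 111.3  55.2 -16.7]
R [ 524.3 -362.5  115.3   57.2  -14.7]
tray [ 515.7 -101.4  168.8  150.3   -2.4]
```

View pics/crop.png

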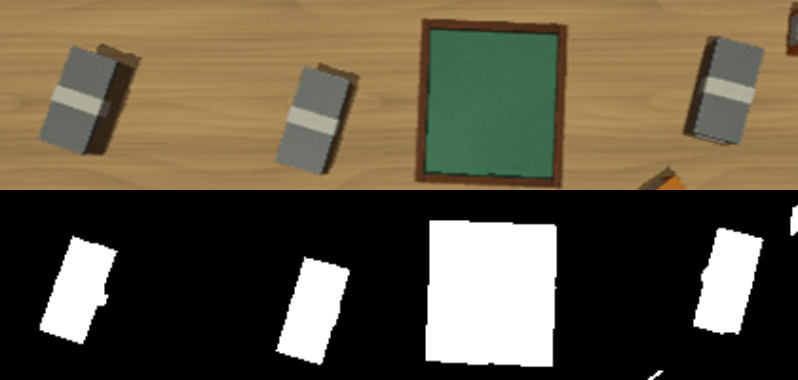

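Confirmed: three grey-lidded boxes, at crop (80,100), (315,120) and (725,90), with clean lid masks apart from small tape bumps. The tray is at crop (492,100). Sizes come out at about 111x55 mm and 169x150 mm, matching the given ones. Next I'll work out the move to the right box.

```bash
cat >> h.py <<'E'
def plan(x,y,z,ang):
    """ang: long axis of box, deg; prints turn (pi/2 units about tool z) and shift in tool units at present axes and after the turn"""
    s=observe();A=R.from_rotvec(s['orientation']).as_matrix();tx=A[:,0]
    yaw=np.degrees(np.arctan2(tx[1],tx[0]));t=(ang+90-yaw+90)%180-90  # world ccw turn
    d=np.array([x,y,z])-s['ee_pos'];B=R.from_euler('z',t,degrees=True).as_matrix()@A
    print("t",round(s['t'],2),"ee",s['ee_pos'].round(4),"tilt",np.round(np.degrees(np.arccos(-A[2,2])),2),"yaw",yaw.round(1),"j",s['joint_pos'].round(2),"F",s['ft_force'].round(2),"op",round(s['opening'],3))
    print("  shift now",(A.T@d/.025).round(2),"turn z",round(-t/90,3),"shift after turn",(B.T@d/.025).round(2))
E
python3 - <<'E'
from h import *
im=cv2.imread("pics/top0.png")[:,:,::-1].copy();cm=camera_model("top");p=top_pose(cm)
m=cv2.morphologyEx(lidmask(im),cv2.MORPH_OPEN,np.ones((15,15)))
for n,(u,v) in dict(L=(123,222),M=(246,233),R=(462,217)).items():
    k=np.zeros_like(m);k[v-42:v+42,u-38:u+38]=m[v-42:v+42,u-38:u+38]
    print(n,np.round(rect(cm,p,k,.062),1))
plan(.52,-.362,.2,-14.7)
E
```

```text
L [515.6 361.2 106.4  61.   -6.7]
M [492.2  98.6 110.7  55.4 -14.8]
R [ 524.1 -364.1  112.4   56.9   -8.8]
t 0.1 ee [ 0.1344 -0.5328  0.2179] tilt 0.09 yaw -75.9 j [-1.53  0.26  1.54  0.    1.35 -0.2 ] F [-0.35 -0.68 -0.49] op 0.998
  shift now [ -2.86 -16.63   0.73] turn z 0.32 shift after turn [-10.52 -13.19   0.74]
```

Request:
servo_tool:
  commands:
    - [1, -0.17, -1, 0, 0, 0, 0]
    - [1, -0.17, -1, 0, 0, 0, 0]
    - [1, -0.17, -1, 0, 0, 0, 0]
    - [1, -0.17, -1, 0, 0, 0, 0]
    - [1, -0.17, -1, 0, 0, 0, 0]
    - [1, -0.17, -1, 0, 0, 0, 0]
    - [1, -0.17, -1, 0, 0, 0, 0]
    - [1, -0.17, -1, 0, 0, 0, 0]
    - [1, -0.17, -1, 0, 0, 0, 0]
    - [1, -0.17, -1, 0, 0, 0, 0]
    - [1, -0.17, -1, 0, 0, 0, 0]
    - [1, -0.17, -1, 0, 0, 0, 0]
  squeeze: 40

```text
t: 1.3
ee_pos: [0.4136, -0.4098, 0.2181]
orientation: [-2.478, 1.931, 0.002]
ft_force: [0.4, -0.5, 0.5]
opening: 0.998
```

Request:
servo_tool:
  commands:
    - [1, -0.17, -1, 0, 0, 0, 0]
    - [1, -0.17, -1, 0, 0, 0, 0]
    - [1, -0.17, -1, 0, 0, 0, 0]
    - [1, -0.17, -1, 0, 0, 0, 0]
    - [1, -0.17, -0.63, 0, 0, 0, 0]
    - [0.85, 0, 0, 0, 0, 0, 0.08]
    - [0.85, 0, 0, 0, 0, 0, 0.08]
    - [0.85, 0, 0, 0, 0, 0, 0.08]
    - [0.85, 0, 0, 0, 0, 0, 0.08]
    - [0.85, 0, 0, 0, 0, 0, 0]
    - [0.85, 0, 0, 0, 0, 0, 0]

```text
t: 2.4
ee_pos: [0.5196, -0.3617, 0.2184]
orientation: [1.924, -2.483, -0.001]
ft_force: [1.2, 0.2, 0.1]
opening: 0.848
```

```bash
cat >> h.py <<'E'
def look(name,save=False):
    cm=camera_model("wrist");s=observe();im=capture("wrist")
    m=lidmask(im);p=wrist_pose(cm,s)
    n,l,st,ce=cv2.connectedComponentsWithStats(m)
    for i in range(1,n):
        if st[i,4]>3000:
            k=(l==i).astype(np.uint8);print(st[i],rect(cm,p,k,.062) if 1 else 0)
    if save: cv2.imwrite(f"pics/{name}.png",np.hstack([im,cv2.cvtColor(m*120,cv2.COLOR_GRAY2RGB)])[::2,::2,::-1])
E
python3 - <<'E'
from h import *
look("wR",True);plan(.524,-.3625,.05,-14.7)
E
```

```text
[    0   177   156   141 14509] (533.9771118164062, -134.582275390625, 132.02035522460938, 121.11254119873047, -2.5249786376953125)
[  548   186    92   128 10104] (420.82183837890625, -594.6325073242188, 122.5477066040039, 85.68618774414062, -8.562545776367188)
t 2.45 ee [ 0.5197 -0.3617  0.2185] tilt 0.03 yaw -104.5 j [-0.78  0.41  1.32 -0.    1.41  1.04] F [-0.63 -0.55 -0.44] op 0.851
  shift now [-0.01 -0.18  6.74] turn z 0.002 shift after turn [-0.01 -0.18  6.74]
```

View pics/wR.png

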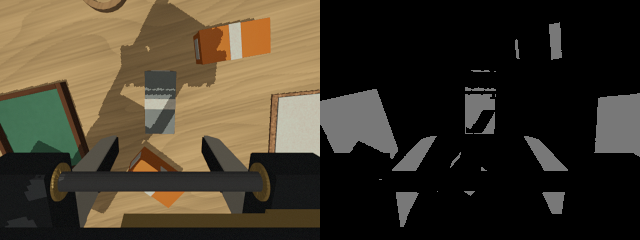

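The wrist view is aligned: the grey box stands upright under the tool at half-scale (160,102), spanning columns 145–176 and rows 71–134, partly in shadow. The nearer orange box is at (155,175), towards the base. I'll cast the lid's corners as a check.

Run:
```python
from h import *
s=observe();cm=camera_model("wrist");p=wrist_pose(cm,s)
P=ray(cm,p,[(290,142),(350,142),(350,268),(290,268)],.062)[:,:2];print(P.round(4),P.mean(0))
t=camera_model("top");print("orange",ray(t,top_pose(t),[(432,262),(465,306),(444,318),(413,275)],.062)[:,:2].round(3))
```

```text
[[ 0.5867 -0.352 ]
 [ 0.5742 -0.4003]
 [ 0.4656 -0.3748]
 [ 0.4792 -0.3219]] [ 0.52641389 -0.36226464]
orange [[ 0.431 -0.298]
 [ 0.338 -0.367]
 [ 0.313 -0.322]
 [ 0.403 -0.257]]
```

Request:
servo_tool:
  commands:
    - [0.85, 0, -0.2, 1, 0, 0, 0]
    - [0.85, 0, 0, 1, 0, 0, 0]
    - [0.85, 0, 0, 1, 0, 0, 0]
    - [0.85, 0, 0, 1, 0, 0, 0]
    - [0.85, 0, 0, 1, 0, 0, 0]
    - [0.85, 0, 0, 1, 0, 0, 0]
    - [0.85, 0, 0, 0.8, 0, 0, 0]
    - [0.85, 0, 0, 0.5, 0, 0, 0]
    - [0.85, 0, 0, 0.5, 0, 0, 0]
    - [0.85, 0, 0, 0, 0, 0, 0]
    - [0.85, 0, 0, 0, 0, 0, 0]

```text
t: 3.55
ee_pos: [0.525, -0.3633, 0.0241]
orientation: [-1.92, 2.486, -0.001]
ft_force: [0.6, -0.2, -0.2]
opening: 0.846
```

Request:
servo_tool:
  commands:
    - [0.6, 0, 0, 0, 0, 0, 0]
    - [0.5, 0, 0, 0, 0, 0, 0]
    - [0.4, 0, 0, 0, 0, 0, 0]
    - [0.3, 0, 0, 0, 0, 0, 0]
    - [0.2, 0, 0, 0, 0, 0, 0]
    - [0.2, 0, 0, 0, 0, 0, 0]
    - [0.2, 0, 0, 0, 0, 0, 0]
    - [0.2, 0, 0, 0, 0, 0, 0]

```text
t: 4.35
ee_pos: [0.5249, -0.3632, 0.0241]
orientation: [-1.92, 2.487, -0.001]
ft_force: [0.0, 1.6, 5.8]
opening: 0.558
```

Request:
servo_tool:
  commands:
    - [0.2, 0, 0, -0.2, 0, 0, 0]
    - [0.2, 0, 0, -0.3, 0, 0, 0]
    - [0.2, 0, 0, -0.4, 0, 0, 0]
    - [0.2, 0, 0, -0.4, 0, 0, 0]
    - [0.2, 0, 0, 0, 0, 0, 0]
    - [0.2, 0, 0, 0, 0, 0, 0]
    - [0.2, 0, 0, 0, 0, 0, 0]
    - [0.2, 0, 0, 0, 0, 0, 0]

```text
t: 5.15
ee_pos: [0.5244, -0.3627, 0.0557]
orientation: [1.92, -2.487, -0.001]
ft_force: [0.1, -0.3, -2.6]
opening: 0.556
```

Request:
servo_tool:
  commands:
    - [0.2, 0, 0, 0, 0, 0, 0]
    - [0.2, 0, 0, 0, 0, 0, 0]

```text
t: 5.35
ee_pos: [0.5246, -0.3629, 0.0558]
orientation: [1.92, -2.487, -0.001]
ft_force: [0.1, -0.7, -0.6]
opening: 0.553
```

The force change on lifting is about −1 to −2.6 N, so this box is light. I'll set it back where it stood.

Request:
servo_tool:
  commands:
    - [0.2, 0, 0, 0.4, 0, 0, 0]
    - [0.2, 0, 0, 0.4, 0, 0, 0]
    - [0.2, 0, 0, 0.3, 0, 0, 0]
    - [0.2, 0, 0, 0.1, 0, 0, 0]
    - [0.2, 0, 0, 0.1, 0, 0, 0]
    - [0.2, 0, 0, 0, 0, 0, 0]
    - [0.2, 0, 0, 0, 0, 0, 0]
    - [0.2, 0, 0, 0, 0, 0, 0]

```text
t: 6.15
ee_pos: [0.5247, -0.3629, 0.0241]
orientation: [1.92, -2.487, -0.0]
ft_force: [-1.7, 1.8, 5.0]
opening: 0.561
```

Request:
servo_tool:
  commands:
    - [0.6, 0, 0, 0, 0, 0, 0]
    - [0.7, 0, 0, 0, 0, 0, 0]
    - [0.8, 0, 0, 0, 0, 0, 0]
    - [0.85, 0, 0, 0, 0, 0, 0]
    - [0.85, 0, 0, 0, 0, 0, 0]
    - [0.85, 0, 0, -0.5, 0, 0, 0]
    - [0.85, 0, 0, -0.8, 0, 0, 0]
    - [0.85, 0, 0, -1, 0, 0, 0]
    - [0.85, 0, 0, -1, 0, 0, 0]
    - [0.85, 0, 0, -1, 0, 0, 0]
    - [0.85, 0, 0, -1, 0, 0, 0]
    - [0.85, 0, 0, -1, 0, 0, 0]

```text
t: 7.35
ee_pos: [0.5248, -0.363, 0.1834]
orientation: [-1.92, 2.487, -0.002]
ft_force: [0.5, 0.7, -0.2]
opening: 0.854
```

Run:
```python
from h import *
plan(.490,.0985,.20,-16.7)
```

```text
t 7.35 ee [ 0.5248 -0.363   0.1834] tilt 0.07 yaw -104.7 j [-0.78  0.44  1.36  0.    1.34  1.05] F [ 0.47  0.66 -0.23] op 0.854
  shift now [-17.51   6.02  -0.68] turn z 0.023 shift after turn [-17.28   6.64  -0.68]
```

Request:
servo_tool:
  commands:
    - [0.85, -1, 0.34, -0.06, 0, 0, 0]
    - [0.85, -1, 0.34, -0.06, 0, 0, 0]
    - [0.85, -1, 0.34, -0.06, 0, 0, 0]
    - [0.85, -1, 0.34, -0.06, 0, 0, 0]
    - [0.85, -1, 0.34, -0.06, 0, 0, 0]
    - [0.85, -1, 0.34, -0.06, 0, 0, 0]
    - [0.85, -1, 0.34, -0.06, 0, 0, 0]
    - [0.85, -1, 0.34, -0.06, 0, 0, 0]
    - [0.85, -1, 0.34, -0.06, 0, 0, 0]
    - [0.85, -1, 0.34, -0.06, 0, 0, 0]
    - [0.85, -1, 0.34, -0.06, 0, 0, 0]
    - [0.85, -1, 0.34, -0.06, 0, 0, 0]

```text
t: 8.55
ee_pos: [0.5019, -0.0459, 0.2003]
orientation: [-1.919, 2.486, -0.002]
ft_force: [-0.0, -0.9, -0.2]
opening: 0.854
```

Request:
servo_tool:
  commands:
    - [0.85, -1, 0.34, 0, 0, 0, 0]
    - [0.85, -1, 0.34, 0, 0, 0, 0]
    - [0.85, -1, 0.34, 0, 0, 0, 0]
    - [0.85, -1, 0.34, 0, 0, 0, 0]
    - [0.85, -1, 0.34, 0, 0, 0, 0]
    - [0.85, -0.5, 0.24, 0, 0, 0, 0]
    - [0.85, 0, 0, 0, 0, 0, 0.023]
    - [0.85, 0, 0, 0, 0, 0, 0]
    - [0.85, 0, 0, 0, 0, 0, 0]

```text
t: 9.45
ee_pos: [0.4899, 0.098, 0.1995]
orientation: [-1.875, 2.52, -0.001]
ft_force: [-0.2, 0.0, -0.9]
opening: 0.85
```

Run:
```python
from h import *
look("wM",True);plan(.492,.0985,.022,-16.7)
```

```text
[  426     0   181   224 31084] (523.945068359375, -72.05984497070312, 143.15098571777344, 123.29635620117188, -2.482025146484375)
[ 281  178   66  103 3821] (483.112548828125, 106.5665283203125, 87.82246398925781, 53.52321243286133, -16.23493194580078)
[   0  215   69   98 4482] (519.0699462890625, 346.19110107421875, 95.22837829589844, 57.2131233215332, -29.35135269165039)
t 9.5 ee [0.49   0.0979 0.1994] tilt 0.03 yaw -106.7 j [-0.03  0.18  1.68 -0.    1.28  1.84] F [0.38 0.1  0.7 ] op 0.85
  shift now [-0.05 -0.07  7.1 ] turn z -0.0 shift after turn [-0.05 -0.07  7.1 ]
```

View pics/wM.png

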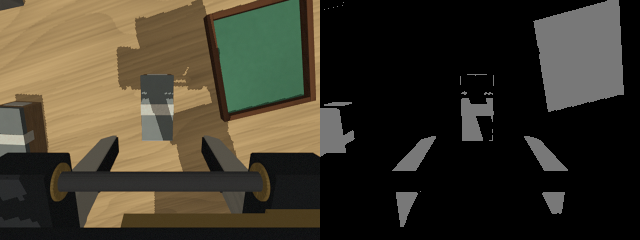

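The box stands at half-scale (157,107), upright under the tool and about 3 px left of the finger centre line. The tray is at upper right (260,65) and the left box at (18,128). The lid's corners say how far to correct.

Run:
```python
from h import *
s=observe();cm=camera_model("wrist");p=wrist_pose(cm,s)
P=ray(cm,p,[(282,148),(344,148),(344,280),(282,280)],.062)[:,:2];print(P.round(4),P.mean(0))
plan(*P.mean(0),.022,-16.7)
```

```text
[[0.555  0.1108]
 [0.5411 0.0641]
 [0.4338 0.0942]
 [0.4491 0.1455]] [0.4947379  0.10366771]
t 9.5 ee [0.49   0.0979 0.1994] tilt 0.03 yaw -106.7 j [-0.03  0.18  1.68 -0.    1.28  1.84] F [0.38 0.1  0.7 ] op 0.85
  shift now [-0.28 -0.11  7.1 ] turn z -0.0 shift after turn [-0.28 -0.11  7.1 ]
```

Request:
servo_tool:
  commands:
    - [0.85, -0.18, -0.1, 1, 0, 0, 0]
    - [0.85, 0, 0, 1, 0, 0, 0]
    - [0.85, 0, 0, 1, 0, 0, 0]
    - [0.85, 0, 0, 1, 0, 0, 0]
    - [0.85, 0, 0, 1, 0, 0, 0]
    - [0.85, 0, 0, 1, 0, 0, 0]
    - [0.85, 0, 0, 0.6, 0, 0, 0]
    - [0.85, 0, 0, 0.5, 0, 0, 0]
    - [0.85, 0, 0, 0, 0, 0, 0]
    - [0.85, 0, 0, 0, 0, 0, 0]

```text
t: 10.5
ee_pos: [0.4939, 0.1017, 0.022]
orientation: [-1.874, 2.521, -0.0]
ft_force: [0.0, -0.3, 0.1]
opening: 0.853
```

Request:
servo_tool:
  commands:
    - [0.6, 0, 0, 0, 0, 0, 0]
    - [0.5, 0, 0, 0, 0, 0, 0]
    - [0.4, 0, 0, 0, 0, 0, 0]
    - [0.3, 0, 0, 0, 0, 0, 0]
    - [0.2, 0, 0, 0, 0, 0, 0]
    - [0.2, 0, 0, 0, 0, 0, 0]
    - [0.2, 0, 0, 0, 0, 0, 0]
    - [0.2, 0, 0, 0, 0, 0, 0]

```text
t: 11.3
ee_pos: [0.4938, 0.102, 0.0221]
orientation: [-1.874, 2.52, -0.001]
ft_force: [-0.8, -0.3, 5.1]
opening: 0.553
```

Request:
servo_tool:
  commands:
    - [0.2, 0, 0, -0.2, 0, 0, 0]
    - [0.2, 0, 0, -0.3, 0, 0, 0]
    - [0.2, 0, 0, -0.4, 0, 0, 0]
    - [0.2, 0, 0, -0.4, 0, 0, 0]
    - [0.2, 0, 0, 0, 0, 0, 0]
    - [0.2, 0, 0, 0, 0, 0, 0]
    - [0.2, 0, 0, 0, 0, 0, 0]
    - [0.2, 0, 0, 0, 0, 0, 0]

```text
t: 12.1
ee_pos: [0.4931, 0.102, 0.0538]
orientation: [1.874, -2.52, -0.001]
ft_force: [-0.3, -0.8, -5.3]
opening: 0.558
```

Request:
servo_tool:
  commands:
    - [0.2, 0, 0, 0, 0, 0, 0]
    - [0.2, 0, 0, 0, 0, 0, 0]

```text
t: 12.3
ee_pos: [0.4933, 0.102, 0.0539]
orientation: [1.874, -2.521, -0.001]
ft_force: [0.3, -0.5, -4.6]
opening: 0.557
```

About 5 N: this is the heavy box. The task says to lift the boxes in turn and there is time, so I'll set it down gently and feel the third one before placing it.

Request:
servo_tool:
  commands:
    - [0.2, 0, 0, 0.4, 0, 0, 0]
    - [0.2, 0, 0, 0.4, 0, 0, 0]
    - [0.2, 0, 0, 0.3, 0, 0, 0]
    - [0.2, 0, 0, 0.1, 0, 0, 0]
    - [0.2, 0, 0, 0.1, 0, 0, 0]
    - [0.2, 0, 0, 0, 0, 0, 0]
    - [0.2, 0, 0, 0, 0, 0, 0]
    - [0.2, 0, 0, 0, 0, 0, 0]

```text
t: 13.1
ee_pos: [0.4933, 0.102, 0.0221]
orientation: [1.875, -2.521, -0.0]
ft_force: [-5.3, -0.4, 5.1]
opening: 0.556
```

Request:
servo_tool:
  commands:
    - [0.6, 0, 0, 0, 0, 0, 0]
    - [0.7, 0, 0, 0, 0, 0, 0]
    - [0.8, 0, 0, 0, 0, 0, 0]
    - [0.85, 0, 0, 0, 0, 0, 0]
    - [0.85, 0, 0, 0, 0, 0, 0]
    - [0.85, 0, 0, -0.5, 0, 0, 0]
    - [0.85, 0, 0, -0.8, 0, 0, 0]
    - [0.85, 0, 0, -1, 0, 0, 0]
    - [0.85, 0, 0, -1, 0, 0, 0]
    - [0.85, 0, 0, -1, 0, 0, 0]
    - [0.85, 0, 0, -1, 0, 0, 0]
    - [0.85, 0, 0, -1, 0, 0, 0]

```text
t: 14.3
ee_pos: [0.4934, 0.102, 0.1812]
orientation: [-1.874, 2.52, -0.001]
ft_force: [0.0, 0.3, -0.1]
opening: 0.849
```

Run:
```python
from h import *
plan(.514,.359,.20,-18.4)
```

```text
t 14.3 ee [0.4934 0.102  0.1812] tilt 0.06 yaw -106.7 j [-0.02  0.2   1.7  -0.    1.23  1.84] F [ 0.03  0.33 -0.11] op 0.849
  shift now [-10.08   2.17  -0.75] turn z 0.019 shift after turn [-10.01   2.46  -0.75]
```

Request:
servo_tool:
  commands:
    - [0.85, -1, 0.22, -0.08, 0, 0, 0]
    - [0.85, -1, 0.22, -0.08, 0, 0, 0]
    - [0.85, -1, 0.22, -0.08, 0, 0, 0]
    - [0.85, -1, 0.22, -0.08, 0, 0, 0]
    - [0.85, -1, 0.22, -0.08, 0, 0, 0]
    - [0.85, -1, 0.22, -0.08, 0, 0, 0]
    - [0.85, -1, 0.22, -0.08, 0, 0, 0]
    - [0.85, -1, 0.22, -0.08, 0, 0, 0]
    - [0.85, -1, 0.22, -0.08, 0, 0, 0]
    - [0.85, -1, 0.22, 0, 0, 0, 0]
    - [0.85, 0, 0, 0, 0, 0, 0.02]
    - [0.85, 0, 0, 0, 0, 0, 0]

```text
t: 15.5
ee_pos: [0.5125, 0.358, 0.1978]
orientation: [-1.836, 2.549, -0.0]
ft_force: [0.1, 0.0, -0.7]
opening: 0.85
```

Run:
```python
from h import *
look("wL",True);plan(.514,.359,.022,-18.4)
```

```text
[ 580   68   60  146 5612] (497.3120422363281, 126.27593994140625, 115.19285583496094, 45.04240417480469, -5.7137451171875)
[ 279  195   66   87 5340] (500.53009033203125, 371.075439453125, 74.9996566772461, 53.145233154296875, -19.762222290039062)
[ 151  382  110   73 6262] (361.02691650390625, 523.3519897460938, 100.15921020507812, 83.29656982421875, 72.00495147705078)
t 15.55 ee [0.5126 0.3574 0.1978] tilt 0.02 yaw -108.5 j [ 0.43  0.41  1.38 -0.    1.36  2.32] F [ 0.06  0.6  -0.13] op 0.85
  shift now [-0.08 -0.03  7.03] turn z -0.001 shift after turn [-0.08 -0.03  7.03]
```

View pics/wL.png

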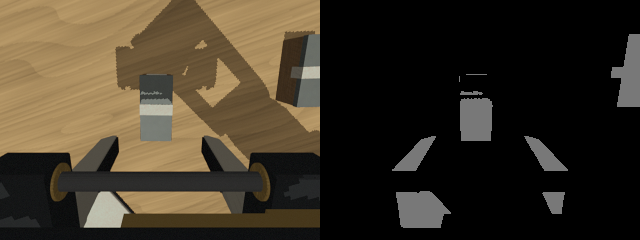

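The box is at half-scale (156,107), upright and aligned, with columns 140–172 and rows 74–140. That is the same offset as the last box, so I'll shift about 5 mm along −x. The heavy box stands at the right edge (298,70).

Request:
servo_tool:
  commands:
    - [0.85, -0.22, -0.1, 1, 0, 0, 0]
    - [0.85, 0, 0, 1, 0, 0, 0]
    - [0.85, 0, 0, 1, 0, 0, 0]
    - [0.85, 0, 0, 1, 0, 0, 0]
    - [0.85, 0, 0, 1, 0, 0, 0]
    - [0.85, 0, 0, 1, 0, 0, 0]
    - [0.85, 0, 0, 0.5, 0, 0, 0]
    - [0.85, 0, 0, 0.5, 0, 0, 0]
    - [0.85, 0, 0, 0, 0, 0, 0]
    - [0.85, 0, 0, 0, 0, 0, 0]

```text
t: 16.55
ee_pos: [0.5175, 0.3617, 0.0229]
orientation: [-1.834, 2.549, -0.0]
ft_force: [-0.3, 0.3, 0.3]
opening: 0.852
```

Request:
servo_tool:
  commands:
    - [0.6, 0, 0, 0, 0, 0, 0]
    - [0.5, 0, 0, 0, 0, 0, 0]
    - [0.4, 0, 0, 0, 0, 0, 0]
    - [0.3, 0, 0, 0, 0, 0, 0]
    - [0.2, 0, 0, 0, 0, 0, 0]
    - [0.2, 0, 0, 0, 0, 0, 0]
    - [0.2, 0, 0, 0, 0, 0, 0]
    - [0.2, 0, 0, 0, 0, 0, 0]

```text
t: 17.35
ee_pos: [0.5172, 0.3619, 0.0227]
orientation: [-1.834, 2.549, -0.0]
ft_force: [-0.5, 0.1, 4.6]
opening: 0.56
```

Request:
servo_tool:
  commands:
    - [0.2, 0, 0, -0.2, 0, 0, 0]
    - [0.2, 0, 0, -0.3, 0, 0, 0]
    - [0.2, 0, 0, -0.4, 0, 0, 0]
    - [0.2, 0, 0, -0.4, 0, 0, 0]
    - [0.2, 0, 0, 0, 0, 0, 0]
    - [0.2, 0, 0, 0, 0, 0, 0]
    - [0.2, 0, 0, 0, 0, 0, 0]
    - [0.2, 0, 0, 0, 0, 0, 0]

```text
t: 18.15
ee_pos: [0.5166, 0.3615, 0.0542]
orientation: [1.834, -2.549, -0.0]
ft_force: [0.1, -0.8, -0.7]
opening: 0.555
```

Request:
servo_tool:
  commands:
    - [0.2, 0, 0, 0, 0, 0, 0]
    - [0.2, 0, 0, 0, 0, 0, 0]

```text
t: 18.35
ee_pos: [0.5168, 0.3615, 0.0543]
orientation: [1.834, -2.55, -0.0]
ft_force: [0.0, -1.1, -1.4]
opening: 0.56
```

This one reads about 1 N, so it is light, and the middle box is the heavy one. I'll set this back and return.

Request:
servo_tool:
  commands:
    - [0.2, 0, 0, 0.4, 0, 0, 0]
    - [0.2, 0, 0, 0.4, 0, 0, 0]
    - [0.2, 0, 0, 0.3, 0, 0, 0]
    - [0.2, 0, 0, 0.1, 0, 0, 0]
    - [0.2, 0, 0, 0.1, 0, 0, 0]
    - [0.2, 0, 0, 0, 0, 0, 0]
    - [0.2, 0, 0, 0, 0, 0, 0]
    - [0.2, 0, 0, 0, 0, 0, 0]

```text
t: 19.15
ee_pos: [0.5167, 0.3616, 0.0227]
orientation: [1.835, -2.55, -0.0]
ft_force: [-2.8, -1.0, 4.7]
opening: 0.556
```

Request:
servo_tool:
  commands:
    - [0.6, 0, 0, 0, 0, 0, 0]
    - [0.7, 0, 0, 0, 0, 0, 0]
    - [0.8, 0, 0, 0, 0, 0, 0]
    - [0.85, 0, 0, 0, 0, 0, 0]
    - [0.85, 0, 0, 0, 0, 0, 0]
    - [0.85, 0, 0, -0.5, 0, 0, 0]
    - [0.85, 0, 0, -0.8, 0, 0, 0]
    - [0.85, 0, 0, -1, 0, 0, 0]
    - [0.85, 0, 0, -1, 0, 0, 0]
    - [0.85, 0, 0, -1, 0, 0, 0]
    - [0.85, 0, 0, -1, 0, 0, 0]

```text
t: 20.25
ee_pos: [0.517, 0.3617, 0.1568]
orientation: [-1.834, 2.549, -0.0]
ft_force: [-0.3, 0.8, 0.3]
opening: 0.849
```

Run:
```python
from h import *
plan(.4934,.102,.15,-16.7)
```

```text
t 20.25 ee [0.517  0.3617 0.1568] tilt 0.06 yaw -108.5 j [ 0.43  0.45  1.42 -0.    1.28  2.33] F [-0.33  0.75  0.31] op 0.849
  shift now [10.15 -2.41  0.27] turn z -0.02 shift after turn [10.22 -2.08  0.27]
```

Request:
servo_tool:
  commands:
    - [0.85, 0, 0, 0, 0, 0, -0.02]
    - [0.85, 1, -0.21, 0, 0, 0, 0]
    - [0.85, 1, -0.21, 0, 0, 0, 0]
    - [0.85, 1, -0.21, 0, 0, 0, 0]
    - [0.85, 1, -0.21, 0, 0, 0, 0]
    - [0.85, 1, -0.21, 0, 0, 0, 0]
    - [0.85, 1, -0.21, 0, 0, 0, 0]
    - [0.85, 1, -0.21, 0, 0, 0, 0]
    - [0.85, 1, -0.21, 0, 0, 0, 0]
    - [0.85, 1, -0.2, 0, 0, 0, 0]
    - [0.85, 1, -0.2, 0, 0, 0, 0]
    - [0.85, 0.22, 0, 0.27, 0, 0, 0]

```text
t: 21.45
ee_pos: [0.4941, 0.1, 0.1495]
orientation: [-1.871, 2.521, -0.004]
ft_force: [0.5, -0.1, -0.2]
opening: 0.851
```

Run:
```python
from h import *
plan(.4934,.102,.021,-16.7)
```

```text
t 21.45 ee [0.4941 0.1    0.1495] tilt 0.19 yaw -106.9 j [-0.02  0.23  1.75 -0.    1.16  1.84] F [ 0.5  -0.12 -0.24] op 0.851
  shift now [-0.07  0.07  5.14] turn z -0.002 shift after turn [-0.07  0.07  5.14]
```

Request:
servo_tool:
  commands:
    - [0.85, -0.04, 0.04, 1, 0, 0, 0]
    - [0.85, 0, 0, 1, 0, 0, 0]
    - [0.85, 0, 0, 1, 0, 0, 0]
    - [0.85, 0, 0, 1, 0, 0, 0]
    - [0.85, 0, 0, 0.6, 0, 0, 0]
    - [0.85, 0, 0, 0.5, 0, 0, 0]
    - [0.85, 0, 0, 0, 0, 0, 0]
    - [0.85, 0, 0, 0, 0, 0, 0]

```text
t: 22.25
ee_pos: [0.4928, 0.1035, 0.0208]
orientation: [-1.875, 2.52, -0.0]
ft_force: [0.4, 0.5, 0.6]
opening: 0.848
```

Request:
servo_tool:
  commands:
    - [0.6, 0, 0, 0, 0, 0, 0]
    - [0.5, 0, 0, 0, 0, 0, 0]
    - [0.4, 0, 0, 0, 0, 0, 0]
    - [0.3, 0, 0, 0, 0, 0, 0]
    - [0.2, 0, 0, 0, 0, 0, 0]
    - [0.2, 0, 0, 0, 0, 0, 0]
    - [0.2, 0, 0, 0, 0, 0, 0]
    - [0.2, 0, 0, 0, 0, 0, 0]

```text
t: 23.05
ee_pos: [0.4928, 0.1029, 0.0209]
orientation: [-1.875, 2.521, -0.001]
ft_force: [-1.6, -3.6, 5.6]
opening: 0.558
```

Request:
servo_tool:
  commands:
    - [0.2, 0, 0, -0.2, 0, 0, 0]
    - [0.2, 0, 0, -0.4, 0, 0, 0]
    - [0.2, 0, 0, -0.6, 0, 0, 0]
    - [0.2, 0, 0, -0.8, 0, 0, 0]
    - [0.2, 0, 0, -0.8, 0, 0, 0]
    - [0.2, 0, 0, -0.5, 0, 0, 0]
    - [0.2, 0, 0, -0.2, 0, 0, 0]
    - [0.2, 0, 0, 0, 0, 0, 0]
    - [0.2, 0, 0, 0, 0, 0, 0]

```text
t: 23.95
ee_pos: [0.4918, 0.1032, 0.1072]
orientation: [1.874, -2.52, -0.001]
ft_force: [-0.7, -0.0, -5.7]
opening: 0.557
```

Run:
```python
from h import *
plan(.5157,-.1014,.1,-2.4)
```

```text
t 23.95 ee [0.4918 0.1032 0.1072] tilt 0.08 yaw -106.7 j [-0.02  0.28  1.8   0.    1.06  1.85] F [-0.66 -0.01 -5.75] op 0.557
  shift now [ 7.56 -3.27  0.28] turn z -0.159 shift after turn [ 8.14 -1.3   0.29]
```

Request:
servo_tool:
  commands:
    - [0.2, 0, 0, 0, 0, 0, -0.04]
    - [0.2, 0, 0, 0, 0, 0, -0.04]
    - [0.2, 0, 0, 0, 0, 0, -0.04]
    - [0.2, 0, 0, 0, 0, 0, -0.04]
    - [0.2, 0.4, -0.06, 0, 0, 0, 0]
    - [0.2, 0.7, -0.11, 0, 0, 0, 0]
    - [0.2, 0.8, -0.13, 0, 0, 0, 0]
    - [0.2, 0.8, -0.13, 0, 0, 0, 0]
    - [0.2, 0.8, -0.13, 0, 0, 0, 0]
    - [0.2, 0.8, -0.13, 0, 0, 0, 0]
    - [0.2, 0.8, -0.13, 0, 0, 0, 0]
    - [0.2, 0.8, -0.13, 0, 0, 0, 0]

```text
t: 25.15
ee_pos: [0.5097, -0.0466, 0.1071]
orientation: [2.173, -2.268, -0.002]
ft_force: [0.9, -0.3, -4.6]
opening: 0.558
```

Request:
servo_tool:
  commands:
    - [0.2, 0.8, -0.13, 0, 0, 0, 0]
    - [0.2, 0.8, -0.13, 0, 0, 0, 0]
    - [0.2, 0.4, -0.07, 0, 0, 0, 0]
    - [0.2, 0.2, -0.02, 0, 0, 0, 0]
    - [0.2, 0, 0, 0, 0, 0, 0]
    - [0.2, 0, 0, 0, 0, 0, 0]

```text
t: 25.75
ee_pos: [0.5164, -0.0997, 0.1077]
orientation: [2.176, -2.266, -0.002]
ft_force: [0.2, -0.1, -5.4]
opening: 0.554
```

Run:
```python
from h import *
plan(.5157,-.1014,.029,-2.4)
```

```text
t 25.75 ee [ 0.5164 -0.0997  0.1077] tilt 0.06 yaw -92.3 j [-0.4   0.32  1.74  0.    1.08  1.21] F [ 0.24 -0.05 -5.35] op 0.554
  shift now [0.07 0.02 3.15] turn z 0.001 shift after turn [0.07 0.02 3.15]
```

Lower to about 4 mm above the floor, then feel for contact in small steps.

Request:
servo_tool:
  commands:
    - [0.2, 0.07, 0, 0.3, 0, 0, 0]
    - [0.2, 0, 0, 0.6, 0, 0, 0]
    - [0.2, 0, 0, 0.7, 0, 0, 0]
    - [0.2, 0, 0, 0.7, 0, 0, 0]
    - [0.2, 0, 0, 0.4, 0, 0, 0]
    - [0.2, 0, 0, 0.2, 0, 0, 0]
    - [0.2, 0, 0, 0.1, 0, 0, 0]
    - [0.2, 0, 0, 0, 0, 0, 0]
    - [0.2, 0, 0, 0, 0, 0, 0]

```text
t: 26.65
ee_pos: [0.5173, -0.1024, 0.0335]
orientation: [-2.176, 2.266, -0.002]
ft_force: [0.6, -0.5, -4.9]
opening: 0.557
```

Request:
servo_tool:
  commands:
    - [0.2, 0, 0, 0.05, 0, 0, 0]
    - [0.2, 0, 0, 0.04, 0, 0, 0]
    - [0.2, 0, 0, 0.03, 0, 0, 0]
    - [0.2, 0, 0, 0, 0, 0, 0]
    - [0.2, 0, 0, 0, 0, 0, 0]

```text
t: 27.15
ee_pos: [0.5167, -0.1022, 0.0299]
orientation: [2.176, -2.266, -0.0]
ft_force: [0.4, 0.2, -4.7]
opening: 0.558
```

Request:
servo_tool:
  commands:
    - [0.2, 0, 0, 0.03, 0, 0, 0]
    - [0.2, 0, 0, 0.03, 0, 0, 0]
    - [0.2, 0, 0, 0, 0, 0, 0]
    - [0.2, 0, 0, 0, 0, 0, 0]

```text
t: 27.55
ee_pos: [0.5168, -0.1022, 0.0289]
orientation: [-2.176, 2.266, -0.001]
ft_force: [-2.4, 1.0, 3.7]
opening: 0.557
```

The floor has taken the weight (+3.7 N at the expected height). Release and retreat.

Request:
servo_tool:
  commands:
    - [0.6, 0, 0, 0, 0, 0, 0]
    - [0.65, 0, 0, 0, 0, 0, 0]
    - [0.7, 0, 0, 0, 0, 0, 0]
    - [0.8, 0, 0, 0, 0, 0, 0]
    - [0.8, 0, 0, 0, 0, 0, 0]
    - [0.8, 0, 0, -0.4, 0, 0, 0]
    - [0.8, 0, 0, -0.8, 0, 0, 0]
    - [0.8, 0, 0, -1, 0, 0, 0]
    - [0.8, 0, 0, -1, 0, 0, 0]
    - [0.8, 0, 0, -1, 0, 0, 0]
    - [0.8, 0, 0, -1, 0, 0, 0]
    - [0.8, 0, 0, -1, 0, 0, 0]

```text
t: 28.75
ee_pos: [0.5166, -0.1021, 0.1853]
orientation: [-2.176, 2.266, -0.001]
ft_force: [-0.5, 0.3, -0.8]
opening: 0.803
```

Request:
servo_tool:
  commands:
    - [0.8, 0, 1, -1, 0, 0, 0]
    - [0.8, 0, 1, -1, 0, 0, 0]
    - [0.8, 0, 1, -1, 0, 0, 0]
    - [0.8, 0, 1, -1, 0, 0, 0]
    - [0.8, 0, 1, 0, 0, 0, 0]
    - [0.8, 0, 1, 0, 0, 0, 0]
    - [0.8, 0, 0, 0, 0, 0, 0]
    - [0.8, 0, 0, 0, 0, 0, 0]

```text
t: 29.55
ee_pos: [0.367, -0.0962, 0.2842]
orientation: [-2.174, 2.266, -0.003]
ft_force: [0.5, -0.6, -0.1]
opening: 0.802
```

Run:
```python
from h import *
a=capture("top");b=capture("scene")
cv2.imwrite("pics/end.png",np.hstack([cv2.resize(a,(400,300),interpolation=3),cv2.resize(b,(400,300),interpolation=3)])[:,:,::-1])
cm=camera_model("top");p=top_pose(cm);m=lidmask(a)
for n,(u,v) in dict(L=(123,222),R=(462,217)).items():
    k=np.zeros_like(m);k[v-42:v+42,u-38:u+38]=m[v-42:v+42,u-38:u+38]
    print(n,np.round(rect(cm,p,k,.062),1))
s=observe();print(s['t'],s['ee_pos'],s['ft_force'])
```

```text
L [512.9 355.8 110.8  61.2 -18.4]
R [ 524.2 -362.6  115.2   57.3  -14.1]
29.65 [ 0.36754816 -0.09624081  0.28371841] [-0.50058612  0.605516   -0.15727029]
```

View pics/end.png

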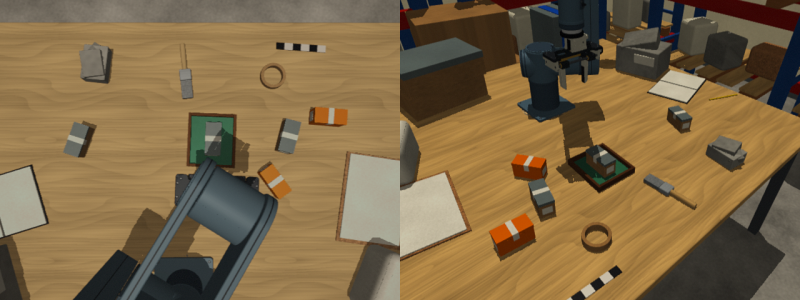

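The heavy box stands upright in the tray at (213,138) in the top view and (600,158) in the scene view. The light boxes are at (80,138) and (289,135), upright and within about 2 mm of their starting places. The robot is clear of everything.

```bash
python3 -c "
from rig import *
print(close_job())"
```

```text
the job is handed in; nothing more can be done
None
```

The heavy box was the middle of the three, and it now stands upright and flat on the tray floor. I lifted each box about 3 cm to feel it:

| Box | Wrist force when lifted |
|---|---|
| Right | about 1–2 N (one early reading of 2.6 N) |
| Middle | about 5 N |
| Left | about 1 N |

I put the light boxes back where they stood, then carried the heavy one to the tray. I released it once the tray floor took its weight: the force turned from −5 N to +3.7 N at the expected height.

- **Final pictures:** they show the heavy box near the middle of the tray. The right box was within 1 mm of its starting position and the left within about 2.5 mm, both upright.
- **Robot and time:** the arm was clear of everything, at about 30 s of the 72 s allowed.
- **Check that disagreed:** the top and wrist views placed the box centres about 4–6 mm apart, so I gripped between the two. The lid masks also read 3–9 mm too wide.

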